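# Gather the lidded seasoning pots into the tray

## Robot

A 6-joint arm with a two-finger parallel gripper is mounted at the origin on the work surface. World frame = base frame: x ahead of the robot, y to its left, z up, the work surface at z = 0. Lengths are in m, angles in rad, forces in N, time in s.
With the tool pointing down it reaches from about 0.25 to 0.8 m from the base axis. Payload 8.5 kg.
Tool frame: the origin (TCP) lies midway between the tips of the shut fingers; the grasp point (between the pads) lies 19 mm behind it; z points along the fingers, y is the line along which they close (so a half turn about z gives the same grasp; the last joint's range is limited). The gripper opens to 85 mm and grips with 20 to 120 N. Pads are 22 mm wide; open, the fingers measure 114 mm over their backs; the gripper's body (76 mm by 85 mm) begins 54 mm behind the grasp point. The pads swing forward as they close: fully open they stand 13 mm farther back than shut.
Start: joints at [-1.191, 0.238, -0.013, 1.319, 0, 1.571], TCP at [0.195, -0.488, 0.231] pointing down, gripper open.
Joint ranges: [-2.66, 2.66], [-1.03, 1.9], [-1.14, 1.46], [-1.82, 2.27], [-1.45, 1.34], [-3.14, 3.14]. Speed limits (rad/s): [2.22, 2.22, 2.79, 3.14, 3.14, 3.14].

## Interface

Orientations are given as a unit quaternion [w, x, y, z].
In Python, from rig import r gives the robot as it stands.
- The arm moves only by the tool arm_command, never from a script. Its argument "commands" is text: rows parted by semicolons, each of 7 numbers parted by spaces: the gripper command: -1 is shut, 1 is fully open, values between are in proportion, then the shift along the tool's x, y, z as a fraction of full scale, then the turn, a rotation vector about the tool's x, y, z as a fraction of full scale. In form: jaw tx ty tz rx ry rz; .... A call has 1 to 10 rows; each row shifts and turns the commanded pose from where the row before left it, along the tool's axes as they then stand; what a row does not reach is not made up. Full scale, the value 1, is 0.03 m for a shift and 5 degrees for a turn. A row lasts 1/10 s, in which the tool goes at most 50 mm and 8.59 degrees, less where a joint would pass 70% of its speed; a pose out of reach is approached as far as the arm can. A call with a number of a shift or a turn outside -1 to 1 is refused whole. A call with a gripper value outside its range is refused whole. The fingers move at their own pace and stop on an object; the grip force is fixed at half the most. Time passes only in rows, so rows that do not move let the fingers close. It gives the time, the measured TCP pose, the force, the opening and the grip force at its end, in the units of the state.
- r.get_state(): the state, without advancing time (a new reading comes with each control period).
- r.get_image(name): name is "side" or "top"; returns the picture (480x640x3 uint8, red, green, blue); there is no depth.
- r.camera_info(name): a dict with "fx", "fy", "cx", "cy" (pixels), "R" (3x3) and "t" (3): a world point X has camera coordinates R X + t. Camera axes: x right, y down, z forward; pixel columns grow to the right and rows downward; lengths in m; the calibration is good to about 2 mm. A picture is of the moment at which its call begins. camera_info takes no time and is no camera call.
- r.sign_off(): hands the job in; it is judged then, once.
The state is a dict: "clock": time; "qpos": joint angles; "dq": joint speeds; "joint_torque": joint torques, N m; "eef_pos": TCP position; "eef_rot": TCP orientation; "force": force on the tool from outside, world axes, zero at the start; "ft_torque": the same for the moment, N m; "opening": finger opening in m; "gripper_force": force on a finger pad.
Only numpy, scipy, OpenCV 4.12 (cv2) and the standard library are available. Lean on these libraries where they do the work, as an engineer would, in place of code of your own. Each camera call takes 0.05 s, during which the arm holds its last target. There are 200 camera calls.

## Task

Gather the four lidded porcelain seasoning pots into the black tray: stand each one upright inside the bamboo holder of its own shape and size (wide round, narrow round, square, oblong), setting it down gently, never dropping it or tipping it over. Leave the two open cups without lids standing where they are.

Things in the scene. Friction and masses are not known exactly. Their poses are not given: they have to be found in the camera images.
- pot_wide_mid (a point): White porcelain seasoning pot closed by a wooden lid with a small wooden knob (18 mm across, 13 mm high) in the middle. Loose, stands upright on the worktop among the others, all places interchanged. The wide round one: 64 mm diameter, 70 mm high over all (porcelain the lowest 51 mm). Point: on its axis half-way up, 35 mm above its underside; z up. About 0.24 kg.
- pot_narrow_mid (a point): White porcelain seasoning pot closed by a wooden lid with a small wooden knob (18 mm across, 13 mm high) in the middle. Loose, stands upright on the worktop among the others, all places interchanged. The narrow round one: 42 mm diameter, 74 mm high over all (porcelain the lowest 55 mm). Point: on its axis half-way up, 37 mm above its underside; z up. About 0.14 kg.
- pot_square_mid (a point): White porcelain seasoning pot closed by a wooden lid with a small wooden knob (18 mm across, 13 mm high) in the middle. Loose, stands upright on the worktop among the others, all places interchanged. The square one: 48 x 48 mm, 72 mm high over all (porcelain the lowest 53 mm). Point: its centre half-way up, 36 mm above its underside; x and y along its sides, z up. About 0.2 kg.
- pot_oblong_mid (a point): White porcelain seasoning pot closed by a wooden lid with a small wooden knob (18 mm across, 13 mm high) in the middle. Loose, stands upright on the worktop among the others, all places interchanged. The oblong one: 76 mm long (its x) by 42 mm wide (its y), 68 mm high over all (porcelain the lowest 49 mm). Point: its centre half-way up, 34 mm above its underside; z up. About 0.22 kg.
- open_round_mid (a point): Look-alike, not part of the set: open white porcelain cup without lid, round and straight, 44 mm diameter, 55 mm high, 4 mm wall, loose, standing among the lidded pots. Point: on its axis half-way up, 27.5 mm above its underside; z up.
- open_square_mid (a point): Look-alike, not part of the set: open white porcelain cup without lid, square, 50 x 50 mm, 53 mm high, 4 mm wall, loose, standing among the lidded pots. Point: its centre half-way up, 26.5 mm above its underside; x and y along its sides, z up.
- holder_wide: Pale bamboo holder for the wide round pot: a low round ring with a floor, 82 mm inside, 90 mm outside diameter. Fixed in one corner (which one varies) of a black tray, 280 x 280 mm, walls 16 mm high; holder centres about 120 mm apart; places and turns vary. Origin: centre of its underside, 4 mm above the worktop; z up; floor top 4 mm and rim 10 mm above the origin; walls 4 mm thick.
- holder_narrow: Pale bamboo holder for the narrow round pot: a low round ring with a floor, 60 mm inside, 68 mm outside diameter. Fixed in one corner (which one varies) of a black tray, 280 x 280 mm, walls 16 mm high; holder centres about 120 mm apart; places and turns vary. Origin: centre of its underside, 4 mm above the worktop; z up; floor top 4 mm and rim 10 mm above the origin; walls 4 mm thick.
- holder_square: Pale bamboo holder for the square pot: a low square frame with a floor, 66 x 66 mm inside, 74 x 74 mm outside. Fixed in one corner (which one varies) of a black tray, 280 x 280 mm, walls 16 mm high; holder centres about 120 mm apart; places and turns vary. Origin: centre of its underside, 4 mm above the worktop; z up; floor top 4 mm and rim 10 mm above the origin; walls 4 mm thick; x and y along its sides.
- holder_oblong: Pale bamboo holder for the oblong pot: a low oblong frame with a floor, 94 mm (its x) by 60 mm (its y) inside, 102 x 68 mm outside. Fixed in one corner (which one varies) of a black tray, 280 x 280 mm, walls 16 mm high; holder centres about 120 mm apart; places and turns vary. Origin: centre of its underside, 4 mm above the worktop; z up; floor top 4 mm and rim 10 mm above the origin; walls 4 mm thick; x along its long side.

How it is judged:
By the outcome, as a careful person would: the job done as asked, in the order asked, and still so for the second after the job is handed in, with the robot touching nothing.
It also fails if it takes over 128 s, if anything falls off the work surface, if the arm or the gripper's body presses on something with over 40 N, if the wrist force passes 120 N, or if a joint passes its speed limit or range.

## Working session

There is one attempt and no reset: what is moved stays moved. The work goes in short steps, Python scripts to look and compute and a tool call to move; the robot and the scene stay as the last step left them, time stands still between calls to the robot, and variables do not carry over. Pictures are saved under pics/ and viewed, at most 14 in all, crops included, and the job is handed in when it is done.

Besides the shell and the picture viewer there is one more tool, called in YAML: its name, and indented under it one key for each argument. arm_command: Moves the arm, as the interface text tells. Its arguments: {"type":"object","properties":{"commands":{"type":"string"}},"required":["commands"]}

```bash
mkdir -p pics; ls; python3 - <<'E'
from rig import r
import cv2
s=r.get_state(); print(s)
for n in("top","side"):
    cv2.imwrite(f"pics/{n}0.png",r.get_image(n)[:,:,::-1]); print(n,r.camera_info(n))
E
```

```text
pics
{'clock': 0.0, 'qpos': array([-1.19102510e+00,  2.38751409e-01, -1.42403090e-02,  1.31920783e+00,
        1.98241098e-05,  1.57079024e+00]), 'dq': array([-0.00081363, -0.0016743 , -0.00045391,  0.00117897, -0.00036659,
        0.00089321]), 'joint_torque': array([ 2.72972529e-04, -5.38782084e+01,  3.46438658e+01,  1.82944606e-02,
        9.69432654e-05,  7.91588320e-06]), 'eef_pos': array([ 0.19447417, -0.48720744,  0.23069847]), 'eef_rot': array([-6.90870673e-04,  9.82025017e-01,  1.88749501e-01, -1.22690539e-04]), 'force': array([ 0.03011204,  0.14098081, -0.04384585]), 'ft_torque': array([-0.01111865, -0.00220966, -0.01189262]), 'gripper_force': 0.0, 'opening': 0.08558661264213488}
top {'fx': 493.3692482967808, 'fy': 493.3692482967808, 'cx': 330.2092622164958, 'cy': 233.79002630151786, 'R': array([[-0.00490982, -0.99998353, -0.00297059],
       [-0.9794475 ,  0.00540795, -0.20162677],
       [ 0.20163952,  0.00191958, -0.97945792]]), 't': array([0.01187167, 0.55369672, 0.89006134])}
side {'fx': 490.33105018041306, 'fy': 490.33105018041306, 'cx': 320.5681392918213, 'cy': 231.23122522118413, 'R': array([[-0.96845091, -0.24899981,  0.01009625],
       [-0.19736151,  0.74161445, -0.64113683],
       [ 0.15215542, -0.62290216, -0.76736017]]), 't': array([0.52891455, 0.14831707, 0.8387001 ])}
```

View pics/top0.png

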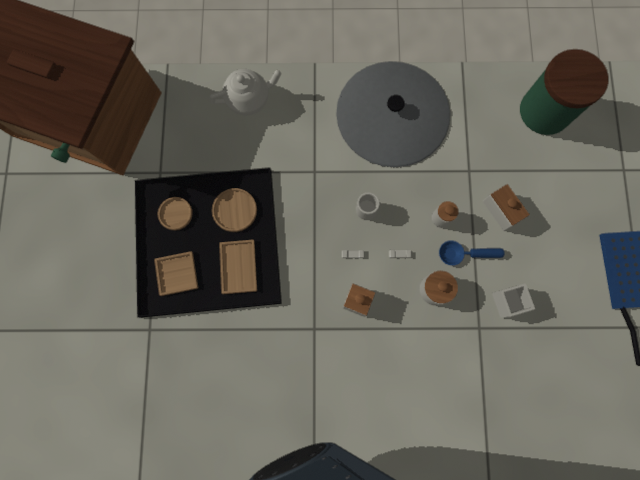

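View pics/side0.png

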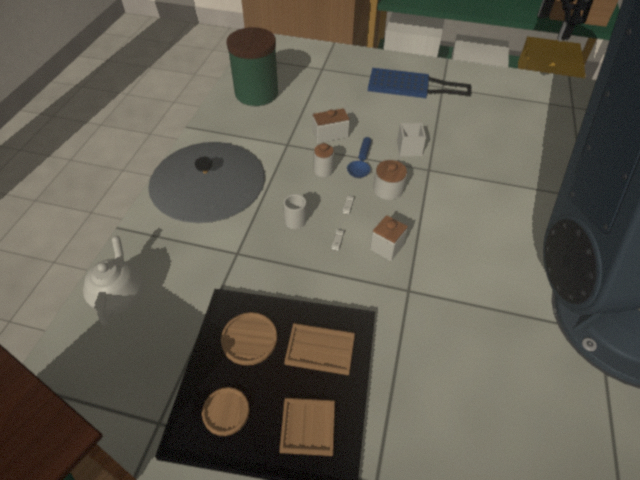

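```bash
cat > h.py <<'E'
import cv2,numpy as np
from rig import r
def cast(cam,uv,z):
    c=r.camera_info(cam);R,t=np.array(c["R"]),np.array(c["t"])
    uv=np.atleast_2d(np.asarray(uv,float))
    d=np.c_[(uv[:,0]-c["cx"])/c["fx"],(uv[:,1]-c["cy"])/c["fy"],np.ones(len(uv))]@R
    C=-R.T@t
    return (C+d*((z-C[2])/d[:,2])[:,None])[:,:2]
def proj(cam,X):
    c=r.camera_info(cam);p=np.array(c["R"])@np.array(X)+np.array(c["t"])
    return np.array([c["fx"]*p[0]/p[2]+c["cx"],c["fy"]*p[1]/p[2]+c["cy"]])
def wood(im):
    h=cv2.cvtColor(im,cv2.COLOR_RGB2HSV)
    m=cv2.inRange(h,(4,70,60),(25,255,255))
    return cv2.morphologyEx(m,cv2.MORPH_OPEN,np.ones((3,3)))
def blobs(cam,im,z,amin=150,amax=6000):
    cs,_=cv2.findContours(wood(im),cv2.RETR_EXTERNAL,cv2.CHAIN_APPROX_NONE)
    out=[]
    for c in cs:
        if not amin<cv2.contourArea(c)<amax: continue
        P=cv2.convexHull(c)[:,0]
        W=(cast(cam,P,z)*1000).astype(np.float32)
        (cc,wh,a)=cv2.minAreaRect(W);e=cv2.minEnclosingCircle(W)
        out.append((c[:,0].mean(0).round(),np.round(cc,1),np.round(wh,1),round(a,1),np.round(e[0],1),round(2*e[1],1)))
    return out
def goto(x,y,z,yaw):
    "rows-total needed: shift in tool axes (units of .03 m), turn about tool z (units of 5 deg)"
    s=r.get_state();w,a,b,c=s["eef_rot"]
    from scipy.spatial.transform import Rotation as Ro
    M=Ro.from_quat([a,b,c,w]).as_matrix()
    cur=np.degrees(np.arctan2(M[1,0],M[0,0]))
    d=M.T@(np.array([x,y,z])-s["eef_pos"])/.03
    dy=(cur-yaw+90)%180-90
    print("clock",round(s["clock"],2),"pos",s["eef_pos"].round(4),"yaw",round(cur,2),"q",s["qpos"].round(2),"tilt",M[:2,2].round(3),"| shift",d.round(2),"turn z units",round(dy/5,2))
E
python3 - <<'E'
from h import *
for cam in("top","side"):
    im=cv2.cvtColor(cv2.imread(f"pics/{cam}0.png"),cv2.COLOR_BGR2RGB)
    for z in(.014,.056):
        print(cam,z)
        for b in blobs(cam,im,z): print(*b)
c=r.camera_info("top");print(-c["R"].T@c["t"])
im=cv2.imread("pics/top0.png")[180:330,320:540]
cv2.imwrite("pics/c0.png",cv2.resize(im,None,fx=3.6,fy=3.6,interpolation=2))
E
```

```text
top 0.014
[359. 299.] [432.1 -46.8] [48.1 48.8] 68.7 [432.6 -46.9] 64.0
[441. 287.] [ 455.9 -207.7] [63.2 60.8] 89.7 [ 455.4 -207.5] 64.7
[175. 273.] [485.2 315.8] [76.1 76.3] 11.3 [485.5 315.5] 104.1
[237. 266.] [498.5 193.3] [104.   70.3] 4.7 [498.7 192.6] 121.7
[448. 211.] [ 609.3 -228.6] [38.4 40.1] 87.2 [ 608.8 -228.9] 42.1
[174. 213.] [607.5 325.2] [69.3 66.8] 89.7 [607.3 325.2] 69.7
[234. 210.] [614.  204.3] [88.9 89.9] 27.7 [614.1 204.4] 91.3
[511. 205.] [ 621.6 -355.2] [77.  43.5] 31.3 [ 622.  -355.7] 83.5
[ 89. 158.] [727.6 506.3] [104.9  25.1] 69.8 [725.9 506.9] 106.4
[ 32. 136.] [773.7 635.4] [134.1  23.1] 69.9 [780.8 632.8] 134.1
[ 39. 126.] [798.5 620.7] [190.4  25.1] 69.5 [796.7 621.4] 190.9
[28. 63.] [943.6 660.5] [95.1 29.6] 68.3 [945.2 660.2] 95.9
[51. 39.] [996.  605.5] [292.7  26.3] 68.4 [1000.3  603.8] 293.0
[49. 26.] [1033.8  625.3] [255.2  21.6] 68.1 [1039.4  623. ] 255.2
top 0.056
[359. 299.] [429.1 -44.5] [46.  46.7] 68.7 [429.5 -44.5] 61.3
[441. 287.] [ 451.9 -198.4] [60.5 58.1] 89.7 [ 451.4 -198.2] 61.9
[175. 273.] [479.9 302.5] [72.8 73. ] 11.3 [480.2 302.
[... 1368 characters left out ...]
14.9
side 0.056
[308. 427.] [480.2 330.4] [71.4 74.1] 11.7 [479.8 330.3] 99.2
[225. 411.] [595.3 339.1] [64.2 66. ] 64.0 [595.2 339.4] 67.2
[320. 349.] [492.8 215.9] [98.5 70.8] 4.6 [492.3 215.2] 118.0
[248. 338.] [601.4 226.5] [83.6 89. ] 15.4 [601.5 226.3] 90.0
[390. 228.] [428.4 -45. ] [50.1 47. ] 67.8 [429.1 -45.3] 63.0
[391. 171.] [ 450.6 -197.1] [61.5 61.4] 15.0 [ 450.2 -196.4] 65.9
[323. 150.] [ 597.8 -220.6] [42.  40.5] 68.1 [ 598.7 -221.3] 45.6
[331. 116.] [ 610.2 -337.2] [75.5 45.7] 31.7 [ 610.2 -335.9] 80.0
[558.  56.] [ 103.7 -752.7] [235.8 171.4] 79.6 [ 100.5 -752.1] 286.6
[601.  12.] [  -31.2 -1027.6] [197.8  64.1] 73.1 [  -36.6 -1026.7] 202.3
[0.36290362 0.00716856 0.98345298]
```

View pics/c0.png

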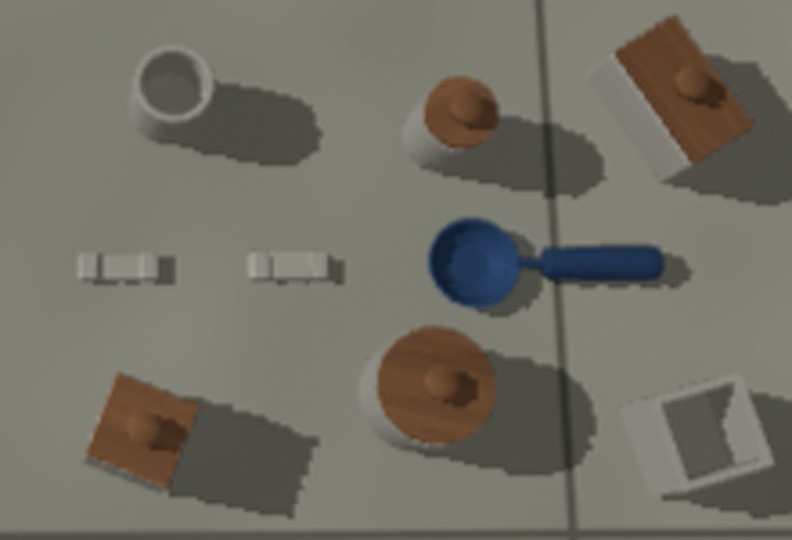

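```bash
python3 -c "
from h import *
goto(.4513,-.1978,.15,21.8)"
```

```text
clock 0.1 pos [ 0.1945 -0.4872  0.2307] yaw 21.76 q [-1.19  0.24 -0.01  1.32 -0.    1.57] tilt [-0.     0.001] | shift [11.53 -5.78  2.7 ] turn z units -0.01
```

arm_command:
  commands: "1 0.9 -0.45 0.2 0 0 0;1 0.9 -0.45 0.2 0 0 0;1 0.9 -0.45 0.2 0 0 0;1 0.9 -0.45 0.2 0 0 0;1 0.9 -0.45 0.2 0 0 0;1 0.9 -0.45 0.2 0 0 0;1 0.9 -0.45 0.2 0 0 0;1 0.9 -0.45 0.2 0 0 0;1 0.9 -0.45 0.2 0 0 0;1 0.9 -0.45 0.2 0 0 0"

```text
clock: 1.1
eef_pos: [0.3959, -0.2609, 0.1709]
eef_rot: [-0.0, 0.982, 0.189, -0.0]
force: [0.5, -0.0, 0.6]
opening: 0.0855
gripper_force: 0.0
```

arm_command:
  commands: "1 0.9 -0.45 0.2 0 0 0;1 0.9 -0.45 0.2 0 0 0;1 0.6 -0.3 0.2 0 0 0;1 0 0 0 0 0 0;1 0 0 0 0 0 0;1 0 0 0 0 0 0"

```text
clock: 1.7
eef_pos: [0.4483, -0.2024, 0.1534]
eef_rot: [-0.0, 0.982, 0.189, -0.0]
force: [-0.6, -0.7, 0.3]
opening: 0.0853
gripper_force: 0.0
```

```bash
python3 -c "
from h import *
goto(.4513,-.1978,.15,21.8)
goto(.4513,-.1978,.018,21.8)
im=r.get_image('side');cv2.imwrite('pics/s1.png',im[:,:,::-1]);"
```

```text
clock 1.7 pos [ 0.4483 -0.2024  0.1534] yaw 21.73 q [-0.42  0.22 -0.24  1.11 -0.    2.34] tilt [-0. -0.] | shift [ 0.15 -0.11  0.11] turn z units -0.01
clock 1.7 pos [ 0.4483 -0.2024  0.1534] yaw 21.73 q [-0.42  0.22 -0.24  1.11 -0.    2.34] tilt [-0. -0.] | shift [ 0.15 -0.11  4.51] turn z units -0.01
```

View pics/s1.png

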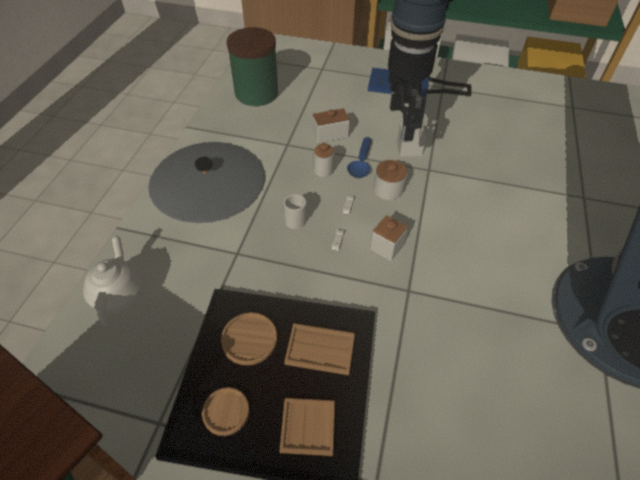

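arm_command:
  commands: "1 0.15 -0.1 0.5 0 0 0;1 0 0 0.8 0 0 0;1 0 0 0.8 0 0 0;1 0 0 0.8 0 0 0;1 0 0 0.8 0 0 0;1 0 0 0.5 0 0 0;1 0 0 0.3 0 0 0;1 0 0 0 0 0 0;-1 0 0 0 0 0 0;-1 0 0 0 0 0 0"

```text
clock: 2.75
eef_pos: [0.4525, -0.1979, 0.0196]
eef_rot: [0.0, 0.982, 0.189, 0.001]
force: [-4.5, 0.2, 8.4]
opening: 0.0621
gripper_force: 63.1
```

arm_command:
  commands: "-1 0 0 0 0 0 0;-1 0 0 0 0 0 0;-1 0 0 0 0 0 0;-1 0 0 0 0 0 0;-1 0 0 0 0 0 0"

```text
clock: 3.25
eef_pos: [0.4525, -0.1979, 0.0197]
eef_rot: [0.001, 0.982, 0.189, 0.001]
force: [-2.7, -0.8, 6.2]
opening: 0.0623
gripper_force: 65.8
```

arm_command:
  commands: "-1 0 0 -0.1 0 0 0;-1 0 0 -0.3 0 0 0;-1 0 0 -0.6 0 0 0;-1 0 0 -0.7 0 0 0;-1 0 0 -0.7 0 0 -0.6;-1 0 0 -0.7 0 0 -1;-1 0 0 -0.7 0 0 -1;-1 0 0 -0.4 0 0 -1;-1 0 0 0 0 0 -1;-1 0 0 0 0 0 -1"

```text
clock: 4.25
eef_pos: [0.4523, -0.1976, 0.1457]
eef_rot: [0.001, 0.906, 0.422, 0.001]
force: [-1.2, -0.3, -3.2]
opening: 0.0623
gripper_force: 65.8
```

arm_command:
  commands: "-1 0 0 0 0 0 -1;-1 0 0 0 0 0 -0.7;-1 0 0 0 0 0 0;-1 0 0 0 0 0 0"

```text
clock: 4.65
eef_pos: [0.452, -0.1975, 0.1448]
eef_rot: [0.0, 0.874, 0.486, 0.0]
force: [-0.6, 0.0, -2.3]
opening: 0.0622
gripper_force: 65.8
```

```bash
python3 -c "
from h import *
goto(.6135,.205,.14,60)
"
```

```text
clock 4.65 pos [ 0.452  -0.1975  0.1448] yaw 58.16 q [-0.41  0.23 -0.25  1.09  0.    1.71] tilt [ 0. -0.] | shift [14.24 -2.5   0.16] turn z units -0.37
```

arm_command:
  commands: "-1 0.3 -0.05 0 0 0 0;-1 0.6 -0.1 0 0 0 0;-1 0.9 -0.16 0 0 0 0;-1 0.9 -0.16 0 0 0 0;-1 0.9 -0.16 0 0 0 0;-1 0.9 -0.16 0 0 0 0;-1 0.9 -0.16 0 0 0 0;-1 0.9 -0.16 0 0 0 0;-1 0.9 -0.16 0 0 0 0;-1 0.9 -0.16 0 0 0 0"

```text
clock: 5.65
eef_pos: [0.5435, 0.0335, 0.1444]
eef_rot: [-0.0, 0.874, 0.486, 0.0]
force: [1.2, -0.1, -2.2]
opening: 0.062
gripper_force: 65.8
```

arm_command:
  commands: "-1 0.9 -0.16 0 0 0 0;-1 0.9 -0.16 0 0 0 0;-1 0.9 -0.16 0 0 0 0;-1 0.9 -0.16 0 0 0 0;-1 0.9 -0.16 0 0 0 0;-1 0.9 -0.16 0 0 0 0;-1 0.5 -0.09 0 0 0 0;-1 0.24 -0.05 0 0 0 0;-1 0 0 0 0 0 0;-1 0 0 0 0 0 0"

```text
clock: 6.65
eef_pos: [0.6117, 0.205, 0.1443]
eef_rot: [0.0, 0.874, 0.487, -0.0]
force: [0.4, -0.4, -2.5]
opening: 0.062
gripper_force: 65.8
```

```bash
python3 -c "
from h import *
goto(.6135,.205,.028,60)
im=r.get_image('top');cv2.imwrite('pics/t1.png',im[:,:,::-1])
"
```

```text
clock 6.65 pos [0.6117 0.205  0.1443] yaw 58.23 q [ 0.32  0.48  0.13  1.22 -0.    2.45] tilt [-0.001 -0.   ] | shift [0.03 0.05 3.88] turn z units -0.35
```

View pics/t1.png

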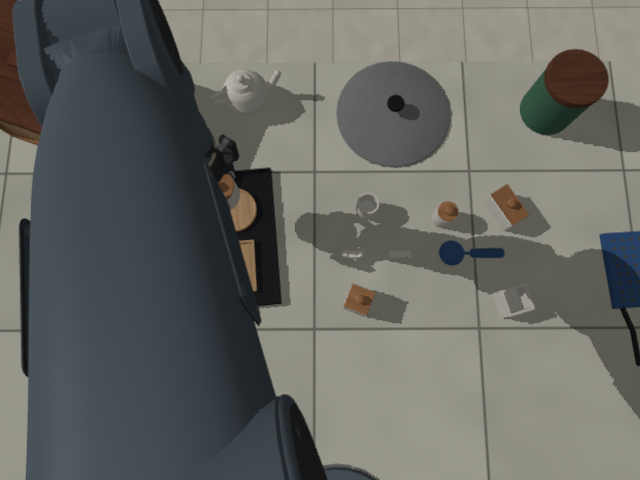

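arm_command:
  commands: "-1 0.03 0.05 0.4 0 0 0;-1 0 0 0.7 0 0 0;-1 0 0 0.7 0 0 0;-1 0 0 0.7 0 0 0;-1 0 0 0.6 0 0 0;-1 0 0 0.3 0 0 0;-1 0 0 0.2 0 0 0;-1 0 0 0.1 0 0 0;-1 0 0 0.05 0 0 0;-1 0 0 0 0 0 0"

```text
clock: 7.7
eef_pos: [0.6142, 0.2058, 0.0323]
eef_rot: [0.0, 0.874, 0.487, 0.0]
force: [0.1, -0.0, -1.5]
opening: 0.0622
gripper_force: 65.8
```

arm_command:
  commands: "-1 0 0 0.06 0 0 0;-1 0 0 0.04 0 0 0;-1 0 0 0 0 0 0"

```text
clock: 8.0
eef_pos: [0.6138, 0.2058, 0.0289]
eef_rot: [-0.0, 0.874, 0.487, 0.0]
force: [-0.2, 0.6, -2.1]
opening: 0.062
gripper_force: 65.8
```

arm_command:
  commands: "-1 0 0 0.03 0 0 0;-1 0 0 0.02 0 0 0;-1 0 0 0 0 0 0"

```text
clock: 8.3
eef_pos: [0.6139, 0.2058, 0.0277]
eef_rot: [-0.0, 0.874, 0.487, 0.0]
force: [-1.9, 0.1, 2.9]
opening: 0.0623
gripper_force: 66.3
```

arm_command:
  commands: "0.6 0 0 0 0 0 0;1 0 0 0 0 0 0;1 0 0 0 0 0 0;1 0 0 0 0 0 0;1 0 0 -0.3 0 0 0;1 0 0 -0.7 0 0 0;1 0 0 -0.8 0 0 0;1 0 0 -0.8 0 0 0;1 0 0 -0.8 0 0 0;1 0 0 -0.6 0 0 0"

```text
clock: 9.3
eef_pos: [0.6143, 0.2058, 0.1498]
eef_rot: [0.0, 0.874, 0.487, 0.001]
force: [0.6, 1.0, 0.3]
opening: 0.0852
gripper_force: 0.0
```

```bash
python3 -c "
from h import *
goto(.429,-.0447,.14,68.7)
"
```

```text
clock 9.3 pos [0.6143 0.2058 0.1498] yaw 58.26 q [0.32 0.48 0.14 1.23 0.   2.45] tilt [0.002 0.001] | shift [-10.35  -0.86   0.31] turn z units -2.09
```

arm_command:
  commands: "1 -0.9 -0.07 0 0 0 0;1 -0.9 -0.07 0 0 0 0;1 -0.9 -0.07 0 0 0 0;1 -0.9 -0.07 0 0 0 0;1 -0.9 -0.07 0 0 0 0;1 -0.9 -0.07 0 0 0 0;1 -0.9 -0.07 0 0 0 0;1 -0.9 -0.07 0 0 0 0;1 -0.9 -0.07 0 0 0 0;1 -0.9 -0.07 0 0 0 0"

```text
clock: 10.3
eef_pos: [0.4534, -0.0136, 0.1481]
eef_rot: [0.0, 0.873, 0.487, 0.0]
force: [-0.5, -1.0, 0.5]
opening: 0.0855
gripper_force: 0.0
```

arm_command:
  commands: "1 -0.9 -0.08 0 0 0 0;1 -0.4 -0.05 0.3 0 0 0;1 0 0 0 0 0 -1;1 0 0 0 0 0 -1;1 0 0 0 0 0 0;1 0 0 0 0 0 0"

```text
clock: 10.9
eef_pos: [0.4303, -0.0438, 0.1382]
eef_rot: [-0.0, 0.828, 0.56, 0.0]
force: [-0.4, 0.7, -0.7]
opening: 0.0851
gripper_force: 0.0
```

```bash
python3 -c "
from h import *
goto(.429,-.0447,.019,68.7)
im=r.get_image('top');cv2.imwrite('pics/t2.png',im[:,:,::-1])
"
```

```text
clock 10.9 pos [ 0.4303 -0.0438  0.1382] yaw 68.13 q [-0.1   0.14 -0.39  1.04  0.    1.85] tilt [0. 0.] | shift [-0.05 -0.03  3.97] turn z units -0.11
```

View pics/t2.png

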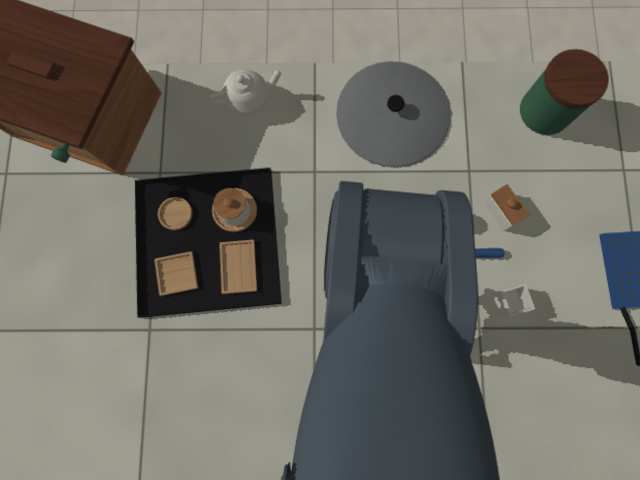

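arm_command:
  commands: "1 -0.05 -0.03 0.4 0 0 -0.1;1 0 0 0.8 0 0 0;1 0 0 0.8 0 0 0;1 0 0 0.8 0 0 0;1 0 0 0.7 0 0 0;1 0 0 0.4 0 0 0;1 0 0 0.06 0 0 0;1 0 0 0 0 0 0;-1 0 0 0 0 0 0;-1 0 0 0 0 0 0"

```text
clock: 11.95
eef_pos: [0.4294, -0.045, 0.0202]
eef_rot: [0.0, 0.825, 0.565, 0.001]
force: [-1.3, 0.7, -0.5]
opening: 0.0592
gripper_force: 0.0
```

arm_command:
  commands: "-1 0 0 0 0 0 0;-1 0 0 0 0 0 0;-1 0 0 0 0 0 0;-1 0 0 0 0 0 0;-1 0 0 0 0 0 0"

```text
clock: 12.45
eef_pos: [0.4292, -0.045, 0.0203]
eef_rot: [0.0, 0.825, 0.565, 0.001]
force: [-2.3, 0.9, 6.6]
opening: 0.0476
gripper_force: 61.8
```

arm_command:
  commands: "-1 0 0 -0.1 0 0 0;-1 0 0 -0.3 0 0 0;-1 0 0 -0.6 0 0 0;-1 0 0 -0.7 0 0 -0.5;-1 0 0 -0.7 0 0 -1;-1 0 0 -0.7 0 0 -1;-1 0 0 -0.7 0 0 -1;-1 0 0 -0.4 0 0 -1;-1 0 0 0 0 0 -1;-1 0 0 0 0 0 -1"

```text
clock: 13.45
eef_pos: [0.4289, -0.045, 0.1466]
eef_rot: [0.001, 0.633, 0.774, 0.0]
force: [1.3, 0.0, -2.3]
opening: 0.047
gripper_force: 62.3
```

arm_command:
  commands: "-1 0 0 0 0 0 0;-1 0 0 0 0 0 0"

```text
clock: 13.65
eef_pos: [0.4286, -0.045, 0.1458]
eef_rot: [-0.0, 0.635, 0.772, 0.0]
force: [-0.6, 0.2, -2.8]
opening: 0.0473
gripper_force: 62.3
```

```bash
python3 -c "
from h import *
goto(.485,.316,.14,101.4)
"
```

```text
clock 13.65 pos [ 0.4286 -0.045   0.1458] yaw 101.12 q [-0.1   0.13 -0.38  1.06  0.    1.27] tilt [0. 0.] | shift [11.44  4.16  0.19] turn z units -0.06
```

arm_command:
  commands: "-1 0.3 0.11 0 0 0 -0.06;-1 0.6 0.22 0 0 0 0;-1 0.9 0.33 0 0 0 0;-1 0.9 0.33 0 0 0 0;-1 0.9 0.33 0 0 0 0;-1 0.9 0.33 0 0 0 0;-1 0.9 0.33 0 0 0 0;-1 0.9 0.33 0 0 0 0;-1 0.9 0.33 0 0 0 0;-1 0.9 0.33 0 0 0 0"

```text
clock: 14.65
eef_pos: [0.467, 0.2128, 0.1454]
eef_rot: [-0.0, 0.633, 0.774, -0.0]
force: [-0.5, -0.0, -1.8]
opening: 0.0475
gripper_force: 62.2
```

arm_command:
  commands: "-1 0.9 0.33 0 0 0 0;-1 0.9 0.33 0 0 0 0;-1 0.9 0.33 0 0 0 0;-1 0.44 0.16 0 0 0 0;-1 0.2 0.07 0 0 0 0;-1 0 0 0 0 0 0;-1 0 0 0 0 0 0"

```text
clock: 15.35
eef_pos: [0.4828, 0.3156, 0.1454]
eef_rot: [-0.0, 0.633, 0.775, -0.0]
force: [-0.3, -0.1, -2.2]
opening: 0.047
gripper_force: 62.2
```

```bash
python3 -c "
from h import *
goto(.485,.316,.0283,101.4)
im=r.get_image('side');cv2.imwrite('pics/s2.png',im[:,:,::-1])
"
```

```text
clock 15.35 pos [0.4828 0.3156 0.1454] yaw 101.53 q [ 0.58  0.37 -0.05  1.15 -0.    1.95] tilt [-0.001 -0.001] | shift [0.   0.08 3.9 ] turn z units 0.03
```

View pics/s2.png

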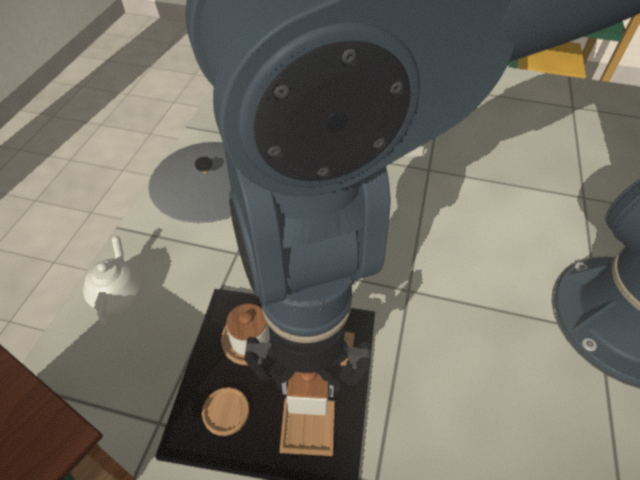

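arm_command:
  commands: "-1 0 0.08 0.4 0 0 0;-1 0 0 0.7 0 0 0;-1 0 0 0.7 0 0 0;-1 0 0 0.7 0 0 0;-1 0 0 0.6 0 0 0;-1 0 0 0.3 0 0 0;-1 0 0 0.25 0 0 0;-1 0 0 0.12 0 0 0;-1 0 0 0.06 0 0 0;-1 0 0 0 0 0 0"

```text
clock: 16.4
eef_pos: [0.4857, 0.317, 0.031]
eef_rot: [0.0, 0.632, 0.775, 0.0]
force: [0.1, -0.9, -2.0]
opening: 0.0468
gripper_force: 62.1
```

arm_command:
  commands: "-1 0 0 0.04 0 0 0;-1 0 0 0.02 0 0 0;-1 0 0 0 0 0 0"

```text
clock: 16.7
eef_pos: [0.4856, 0.317, 0.029]
eef_rot: [0.0, 0.632, 0.775, 0.0]
force: [-0.2, 0.1, -3.4]
opening: 0.0471
gripper_force: 62.1
```

arm_command:
  commands: "-1 0 0 0.03 0 0 0;-1 0 0 0.02 0 0 0;-1 0 0 0 0 0 0"

```text
clock: 17.0
eef_pos: [0.4856, 0.317, 0.0284]
eef_rot: [0.0, 0.632, 0.775, 0.0]
force: [-3.5, -1.6, 7.6]
opening: 0.0473
gripper_force: 63.4
```

Contact felt; release and rise.

arm_command:
  commands: "0.4 0 0 0 0 0 0;1 0 0 0 0 0 0;1 0 0 0 0 0 0;1 0 0 0 0 0 0;1 0 0 -0.3 0 0 0;1 0 0 -0.7 0 0 0;1 0 0 -0.8 0 0 0;1 0 0 -0.8 0 0 0;1 0 0 -0.8 0 0 0;1 0 0 -0.6 0 0 0"

```text
clock: 18.0
eef_pos: [0.4858, 0.3171, 0.1496]
eef_rot: [0.0, 0.632, 0.775, 0.001]
force: [-0.0, -0.2, 0.1]
opening: 0.0856
gripper_force: 0.0
```

```bash
python3 -c "
from h import *
goto(.5978,-.218,.14,101.4)
"
```

```text
clock 18.0 pos [0.4858 0.3171 0.1496] yaw 101.56 q [ 0.58  0.37 -0.04  1.16  0.    1.95] tilt [0.001 0.001] | shift [-18.22   0.08   0.31] turn z units 0.03
```

arm_command:
  commands: "1 -0.95 0 0 0 0 0;1 -0.95 0 0 0 0 0;1 -0.95 0 0 0 0 0;1 -0.95 0 0 0 0 0;1 -0.95 0 0 0 0 0;1 -0.95 0 0 0 0 0;1 -0.95 0 0 0 0 0;1 -0.95 0 0 0 0 0;1 -0.95 0 0 0 0 0;1 -0.95 0 0 0 0 0"

```text
clock: 19.0
eef_pos: [0.5428, 0.0365, 0.1481]
eef_rot: [0.0, 0.632, 0.775, 0.0]
force: [0.4, 0.1, -0.7]
opening: 0.0855
gripper_force: 0.0
```

arm_command:
  commands: "1 -0.95 0 0 0 0 0;1 -0.95 0 0 0 0 0;1 -0.95 0 0 0 0 0;1 -0.95 0 0 0 0 0;1 -0.95 0 0 0 0 0;1 -0.95 0 0 0 0 0;1 -0.95 0 0 0 0 0;1 -0.95 0 0 0 0 0;1 -0.9 0 0 0 0 0;1 -0.2 0 0 0 0 0"

```text
clock: 20.0
eef_pos: [0.5953, -0.2206, 0.1477]
eef_rot: [0.0, 0.633, 0.774, -0.0]
force: [0.1, 0.2, 0.0]
opening: 0.085
gripper_force: 0.0
```

arm_command:
  commands: "1 0 0 0 0 0 -1;1 0 0 0 0 0 -1;1 0 0 0 0 0 -1;1 0 0 0 0 0 -1;1 0 0 0 0 0 -1;1 0 0 0 0 0 -1;1 0 0 0 0 0 -1;1 0 0 0 0 0 -1;1 0 0 0 0 0 -1;1 0 0 0 0 0 -0.7"

```text
clock: 21.0
eef_pos: [0.5948, -0.2173, 0.1478]
eef_rot: [-0.0, 0.256, 0.967, 0.0]
force: [-0.5, 0.5, -0.3]
opening: 0.0856
gripper_force: 0.0
```

```bash
python3 -c "
from h import *
goto(.5978,-.218,.019,150)
im=r.get_image('top');cv2.imwrite('pics/t3.png',im[:,:,::-1])
"
```

```text
clock 21.0 pos [ 0.5948 -0.2173  0.1478] yaw 150.28 q [-0.35  0.46  0.1   1.21  0.    0.17] tilt [0. 0.] | shift [-0.1   0.03  4.29] turn z units 0.06
```

View pics/t3.png

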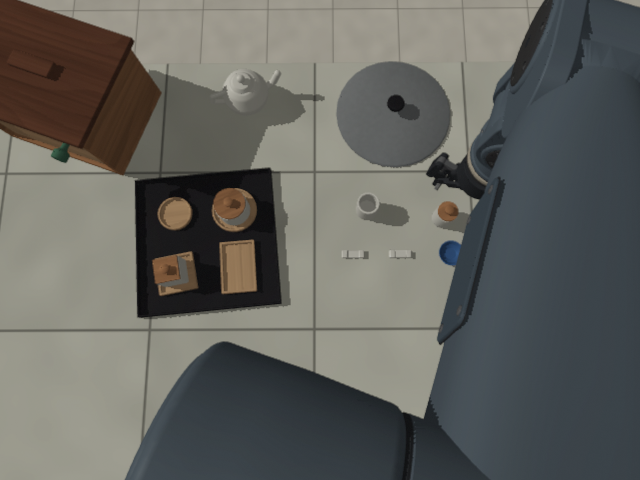

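arm_command:
  commands: "1 -0.1 0.03 0.5 0 0 0;1 0 0 0.8 0 0 0;1 0 0 0.8 0 0 0;1 0 0 0.8 0 0 0;1 0 0 0.8 0 0 0;1 0 0 0.4 0 0 0;1 0 0 0.16 0 0 0;1 0 0 0 0 0 0;-1 0 0 0 0 0 0;-1 0 0 0 0 0 0"

```text
clock: 22.05
eef_pos: [0.5987, -0.219, 0.0207]
eef_rot: [0.001, 0.258, 0.966, -0.0]
force: [1.0, -0.2, 1.0]
opening: 0.0588
gripper_force: 0.0
```

arm_command:
  commands: "-1 0 0 0 0 0 0;-1 0 0 0 0 0 0;-1 0 0 0 0 0 0;-1 0 0 0 0 0 0;-1 0 0 0 0 0 0"

```text
clock: 22.55
eef_pos: [0.5986, -0.2189, 0.0206]
eef_rot: [0.001, 0.258, 0.966, 0.0]
force: [-0.8, 1.1, 6.5]
opening: 0.0404
gripper_force: 60.5
```

arm_command:
  commands: "-1 0 0 -0.1 0 0 0;-1 0 0 -0.3 0 0 0;-1 0 0 -0.6 0 0 0;-1 0 0 -0.7 0 0 0;-1 0 0 -0.7 0 0 0;-1 0 0 -0.7 0 0 0;-1 0 0 -0.7 0 0 0;-1 0 0 -0.4 0 0 0;-1 0 0 0 0 0 0;-1 0 0 0 0 0 0"

```text
clock: 23.55
eef_pos: [0.5977, -0.2187, 0.145]
eef_rot: [-0.0, 0.258, 0.966, 0.0]
force: [0.6, -0.2, -2.4]
opening: 0.0406
gripper_force: 60.6
```

```bash
python3 -c "
from h import *
goto(.6070,.3258,.0286,150)
"
```

```text
clock 23.55 pos [ 0.5977 -0.2187  0.145 ] yaw 150.06 q [-0.35  0.47  0.11  1.21  0.    0.17] tilt [-0.  0.] | shift [ 8.79 15.88  3.89] turn z units 0.01
```

arm_command:
  commands: "-1 0.22 0.4 0 0 0 0;-1 0.44 0.8 0 0 0 0;-1 0.44 0.8 0 0 0 0;-1 0.44 0.8 0 0 0 0;-1 0.44 0.8 0 0 0 0;-1 0.44 0.8 0 0 0 0;-1 0.44 0.8 0 0 0 0;-1 0.44 0.8 0 0 0 0;-1 0.44 0.8 0 0 0 0;-1 0.44 0.8 0 0 0 0"

```text
clock: 24.55
eef_pos: [0.602, 0.0433, 0.1443]
eef_rot: [-0.001, 0.258, 0.966, -0.0]
force: [1.1, -0.6, -1.0]
opening: 0.0408
gripper_force: 60.7
```

arm_command:
  commands: "-1 0.44 0.8 0 0 0 0;-1 0.44 0.8 0 0 0 0;-1 0.44 0.8 0 0 0 0;-1 0.44 0.8 0 0 0 0;-1 0.44 0.8 0 0 0 0;-1 0.44 0.8 0 0 0 0;-1 0.44 0.8 0 0 0 0;-1 0.44 0.8 0 0 0 0;-1 0.44 0.7 0 0 0 0;-1 0.3 0.6 0 0 0 0"

```text
clock: 25.55
eef_pos: [0.6061, 0.3073, 0.1441]
eef_rot: [-0.001, 0.258, 0.966, -0.001]
force: [-0.4, -0.2, -1.1]
opening: 0.0407
gripper_force: 60.7
```

arm_command:
  commands: "-1 0.2 0.3 0 0 0 0;-1 0 0 0 0 0 0;-1 0 0 0 0 0 0"

```text
clock: 25.85
eef_pos: [0.6064, 0.3157, 0.1449]
eef_rot: [-0.0, 0.258, 0.966, -0.0]
force: [-0.9, -0.2, -1.0]
opening: 0.0402
gripper_force: 60.8
```

```bash
python3 -c "
from h import *
goto(.6070,.3258,.0286,150)
"
```

```text
clock 25.85 pos [0.6064 0.3157 0.1449] yaw 150.07 q [ 0.48  0.55  0.25  1.27 -0.    1.  ] tilt [-0.001 -0.001] | shift [0.15 0.31 3.88] turn z units 0.01
```

arm_command:
  commands: "-1 0.15 0.3 0.2 0 0 0;-1 0 0 0.6 0 0 0;-1 0 0 0.8 0 0 0;-1 0 0 0.7 0 0 0;-1 0 0 0.6 0 0 0;-1 0 0 0.4 0 0 0;-1 0 0 0.3 0 0 0;-1 0 0 0.15 0 0 0;-1 0 0 0.05 0 0 0;-1 0 0 0 0 0 0"

```text
clock: 26.85
eef_pos: [0.6078, 0.3264, 0.032]
eef_rot: [0.0, 0.258, 0.966, 0.0]
force: [-0.3, 0.2, -1.8]
opening: 0.0409
gripper_force: 60.8
```

arm_command:
  commands: "-1 0 0 0.03 0 0 0;-1 0 0 0.02 0 0 0;-1 0 0 0 0 0 0"

```text
clock: 27.15
eef_pos: [0.6076, 0.3263, 0.0303]
eef_rot: [0.0, 0.258, 0.966, 0.0]
force: [-0.3, -0.3, -2.0]
opening: 0.0404
gripper_force: 60.8
```

arm_command:
  commands: "-1 0 0 0.03 0 0 0;-1 0 0 0.02 0 0 0;-1 0 0 0.02 0 0 0;-1 0 0 0 0 0 0"

```text
clock: 27.55
eef_pos: [0.6076, 0.3262, 0.0287]
eef_rot: [0.0, 0.258, 0.966, 0.0]
force: [-2.3, -0.7, 4.2]
opening: 0.0408
gripper_force: 61.5
```

arm_command:
  commands: "0.3 0 0 0 0 0 0;1 0 0 0 0 0 0;1 0 0 0 0 0 0;1 0 0 0 0 0 0;1 0 0 -0.3 0 0 0;1 0 0 -0.7 0 0 0;1 0 0 -0.8 0 0 0;1 0 0 -0.8 0 0 0;1 0 0 -0.8 0 0 0;1 0 0 -0.6 0 0 0"

```text
clock: 28.55
eef_pos: [0.6079, 0.3264, 0.1505]
eef_rot: [0.001, 0.258, 0.966, 0.001]
force: [0.0, -0.2, 0.4]
opening: 0.0856
gripper_force: 0.0
```

```bash
python3 -c "
from h import *
goto(.6103,-.3385,.14,31.4)
"
```

```text
clock 28.55 pos [0.6079 0.3264 0.1505] yaw 150.06 q [0.49 0.55 0.27 1.29 0.   1.02] tilt [0.002 0.001] | shift [-11.13 -19.17   0.33] turn z units -12.27
```

arm_command:
  commands: "1 -0.55 -0.95 0 0 0 0;1 -0.55 -0.95 0 0 0 0;1 -0.55 -0.95 0 0 0 0;1 -0.55 -0.95 0 0 0 0;1 -0.55 -0.95 0 0 0 0;1 -0.55 -0.95 0 0 0 0;1 -0.55 -0.95 0 0 0 0;1 -0.55 -0.95 0 0 0 0;1 -0.55 -0.95 0 0 0 0;1 -0.55 -0.95 0 0 0 0"

```text
clock: 29.55
eef_pos: [0.6083, -0.0045, 0.1488]
eef_rot: [0.0, 0.258, 0.966, 0.0]
force: [-0.2, -0.1, 0.3]
opening: 0.0853
gripper_force: 0.0
```

arm_command:
  commands: "1 -0.55 -0.95 0 0 0 0;1 -0.55 -0.95 0 0 0 0;1 -0.55 -0.95 0 0 0 0;1 -0.55 -0.95 0 0 0 0;1 -0.55 -0.95 0 0 0 0;1 -0.55 -0.95 0 0 0 0;1 -0.55 -0.95 0 0 0 0;1 -0.55 -0.95 0 0 0 0;1 -0.55 -0.95 0 0 0 0;1 -0.5 -0.9 0 0 0 0"

```text
clock: 30.55
eef_pos: [0.6084, -0.332, 0.1487]
eef_rot: [0.0, 0.258, 0.966, -0.0]
force: [0.3, 0.7, -0.7]
opening: 0.0858
gripper_force: 0.0
```

arm_command:
  commands: "1 0 0 0 0 0 -1;1 0 0 0 0 0 -1;1 0 0 0 0 0 -1;1 0 0 0 0 0 -1;1 0 0 0 0 0 -1;1 0 0 0 0 0 -1;1 0 0 0 0 0 -1;1 0 0 0 0 0 -1;1 0 0 0 0 0 -1;1 0 0 0 0 0 -1"

```text
clock: 31.55
eef_pos: [0.6085, -0.3304, 0.1486]
eef_rot: [0.0, -0.176, 0.984, -0.0]
force: [-0.3, -0.4, 0.2]
opening: 0.0859
gripper_force: 0.0
```

arm_command:
  commands: "1 0 0 0 0 0 -1;1 0 0 0 0 0 -1;1 0 0 0 0 0 -0.27;1 0 0 0 0 0 0;1 0 0 0 0 0 0"

```text
clock: 32.05
eef_pos: [0.6085, -0.3304, 0.1482]
eef_rot: [0.0, -0.27, 0.963, -0.0]
force: [-0.0, 0.2, -0.4]
opening: 0.0855
gripper_force: 0.0
```

```bash
python3 -c "
from h import *
goto(.6103,-.3385,.018,31.4)
im=r.get_image('side');cv2.imwrite('pics/s3.png',im[:,:,::-1])
"
```

```text
clock 32.05 pos [ 0.6085 -0.3304  0.1482] yaw -148.7 q [-0.5   0.56  0.28  1.29  0.   -1.04] tilt [ 0. -0.] | shift [ 0.09 -0.26  4.34] turn z units -0.02
```

View pics/s3.png

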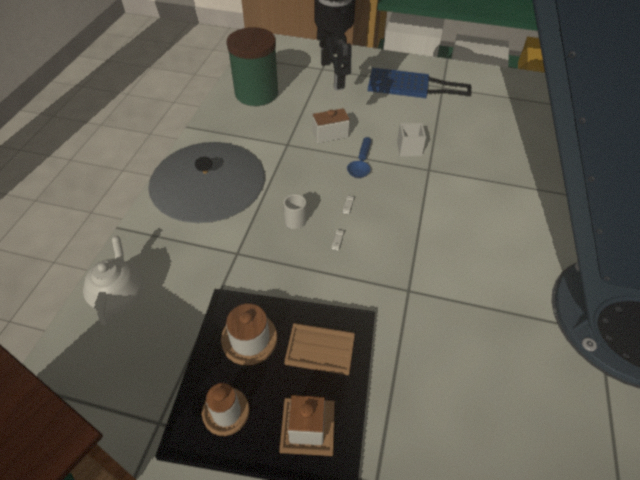

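arm_command:
  commands: "1 0.1 -0.26 0.5 0 0 0;1 0 0 0.8 0 0 0;1 0 0 0.8 0 0 0;1 0 0 0.8 0 0 0;1 0 0 0.8 0 0 0;1 0 0 0.4 0 0 0;1 0 0 0.2 0 0 0;1 0 0 0 0 0 0;-1 0 0 0 0 0 0;-1 0 0 0 0 0 0"

```text
clock: 33.1
eef_pos: [0.6107, -0.339, 0.0201]
eef_rot: [0.001, -0.271, 0.963, -0.001]
force: [0.2, 1.0, 0.1]
opening: 0.059
gripper_force: 0.0
```

arm_command:
  commands: "-1 0 0 0 0 0 0;-1 0 0 0 0 0 0;-1 0 0 0 0 0 0;-1 0 0 0 0 0 0;-1 0 0 0 0 0 0"

```text
clock: 33.6
eef_pos: [0.6108, -0.3391, 0.0202]
eef_rot: [0.001, -0.271, 0.963, -0.001]
force: [0.0, -0.1, 6.0]
opening: 0.041
gripper_force: 62.1
```

arm_command:
  commands: "-1 0 0 -0.1 0 0 0;-1 0 0 -0.3 0 0 0;-1 0 0 -0.6 0 0 0;-1 0 0 -0.7 0 0 0.3;-1 0 0 -0.7 0 0 1;-1 0 0 -0.7 0 0 1;-1 0 0 -0.7 0 0 1;-1 0 0 -0.4 0 0 1;-1 0 0 0 0 0 1;-1 0 0 0 0 0 0"

```text
clock: 34.6
eef_pos: [0.6099, -0.3385, 0.1456]
eef_rot: [0.0, -0.042, 0.999, -0.0]
force: [-0.1, -0.2, -2.4]
opening: 0.0412
gripper_force: 61.2
```

```bash
python3 -c "
from h import *
goto(.4980,.1942,.0282,4.7)
"
```

```text
clock 34.6 pos [ 0.6099 -0.3385  0.1456] yaw -175.16 q [-0.51  0.57  0.29  1.29  0.   -0.59] tilt [ 0. -0.] | shift [ 2.22 18.01  3.91] turn z units 0.03
```

arm_command:
  commands: "-1 0.05 0.4 0 0 0 0;-1 0.11 0.9 0 0 0 0;-1 0.11 0.9 0 0 0 0;-1 0.11 0.9 0 0 0 0;-1 0.11 0.9 0 0 0 0;-1 0.11 0.9 0 0 0 0;-1 0.11 0.9 0 0 0 0;-1 0.11 0.9 0 0 0 0;-1 0.11 0.9 0 0 0 0;-1 0.11 0.9 0 0 0 0"

```text
clock: 35.6
eef_pos: [0.5558, -0.0854, 0.1446]
eef_rot: [-0.001, -0.044, 0.999, 0.0]
force: [-0.0, -0.8, -2.8]
opening: 0.0413
gripper_force: 61.3
```

arm_command:
  commands: "-1 0.11 0.9 0 0 0 0;-1 0.11 0.9 0 0 0 0;-1 0.11 0.9 0 0 0 0;-1 0.11 0.9 0 0 0 0;-1 0.11 0.9 0 0 0 0;-1 0.11 0.9 0 0 0 0;-1 0.11 0.9 0 0 0 0;-1 0.11 0.9 0 0 0 0;-1 0.11 0.9 0 0 0 0;-1 0.11 0.7 0 0 0 0"

```text
clock: 36.6
eef_pos: [0.5, 0.1746, 0.1447]
eef_rot: [-0.0, -0.045, 0.999, 0.0]
force: [-0.6, -1.3, -2.6]
opening: 0.0408
gripper_force: 61.2
```

arm_command:
  commands: "-1 0.08 0.5 0 0 0 0;-1 0 0.2 0 0 0 0;-1 0 0 0 0 0 0;-1 0 0 0 0 0 0"

```text
clock: 37.0
eef_pos: [0.4974, 0.1932, 0.1448]
eef_rot: [-0.0, -0.043, 0.999, -0.0]
force: [-0.2, -0.0, -2.1]
opening: 0.0416
gripper_force: 61.2
```

```bash
python3 -c "
from h import *
goto(.4980,.1942,.0282,4.7)
"
```

```text
clock 37.0 pos [0.4974 0.1932 0.1448] yaw -175.08 q [ 0.37  0.3  -0.16  1.11 -0.    0.28] tilt [-0. -0.] | shift [-0.02  0.03  3.89] turn z units 0.04
```

arm_command:
  commands: "-1 0 0 0.4 0 0 0;-1 0 0 0.7 0 0 0;-1 0 0 0.7 0 0 0;-1 0 0 0.7 0 0 0;-1 0 0 0.6 0 0 0;-1 0 0 0.3 0 0 0;-1 0 0 0.25 0 0 0;-1 0 0 0.12 0 0 0;-1 0 0 0.06 0 0 0;-1 0 0 0 0 0 0"

```text
clock: 38.0
eef_pos: [0.4977, 0.1938, 0.0303]
eef_rot: [0.0, -0.043, 0.999, 0.0]
force: [0.2, -0.7, -2.4]
opening: 0.0411
gripper_force: 61.3
```

arm_command:
  commands: "-1 0 0 0.03 0 0 0;-1 0 0 0.02 0 0 0;-1 0 0 0 0 0 0"

```text
clock: 38.3
eef_pos: [0.4975, 0.1938, 0.0287]
eef_rot: [0.0, -0.043, 0.999, 0.0]
force: [0.4, -0.7, -3.4]
opening: 0.0411
gripper_force: 61.3
```

arm_command:
  commands: "-1 0 0 0.02 0 0 0;-1 0 0 0.01 0 0 0;-1 0 0 0 0 0 0"

```text
clock: 38.6
eef_pos: [0.4975, 0.1938, 0.0281]
eef_rot: [0.0, -0.043, 0.999, 0.0]
force: [-2.8, -0.3, 4.5]
opening: 0.0408
gripper_force: 62.1
```

arm_command:
  commands: "0.3 0 0 0 0 0 0;1 0 0 0 0 0 0;1 0 0 0 0 0 0;1 0 0 0 0 0 0;1 0 0 -0.3 0 0 0;1 0 0 -0.7 0 0 0;1 0 0 -0.8 0 0 0;1 0 0 -0.8 0 0 0;1 0 0 -0.8 0 0 0;1 0 0 -0.6 0 0 0"

```text
clock: 39.6
eef_pos: [0.4978, 0.1939, 0.1499]
eef_rot: [0.001, -0.043, 0.999, 0.0]
force: [1.1, 0.6, -0.2]
opening: 0.0857
gripper_force: 0.0
```

arm_command:
  commands: "1 0 -0.8 -0.3 0 0 0;1 0 -0.8 -0.3 0 0 0;1 0 -0.8 -0.3 0 0 0;1 0 -0.8 -0.3 0 0 0;1 0 -0.8 -0.3 0 0 0;1 0 -0.8 0 0 0 0;1 0 -0.8 0 0 0 0;1 0 -0.8 0 0 0 0;1 0 -0.4 0 0 0 0;1 0 0 0 0 0 0"

```text
clock: 40.6
eef_pos: [0.5149, -0.0106, 0.193]
eef_rot: [0.0, -0.042, 0.999, 0.0]
force: [0.3, 0.7, -0.2]
opening: 0.0852
gripper_force: 0.0
```

```bash
python3 -c "
from h import *
a,b=r.get_image('top'),r.get_image('side')
im=np.hstack([cv2.resize(a,(400,300)),cv2.resize(b,(400,300))]); z=np.hstack([cv2.resize(a[160:325,120:340],(400,300)),cv2.resize(b[280:475,150:410],(400,300))])
cv2.imwrite('pics/e.png',np.vstack([im,z])[:,:,::-1])"
```

```text
(no output)
```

View pics/e.png

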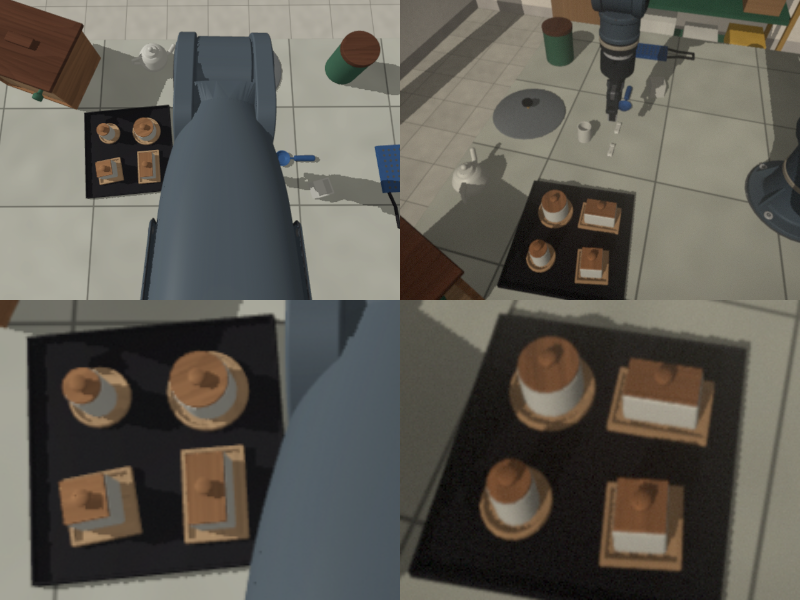

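All four pots stand upright inside their own holders, and both cups were not touched. The arm is clear, so I am handing in.

```bash
python3 -c "
from rig import r
print(r.sign_off())"
```

```text
the job is handed in; nothing more can be done
None
```

All four lidded pots are upright in their matching holders, set down gently, the open cups were left where they stood, and the job was handed in at about 41 s of the 128 s allowed.

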